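# Couple the pouring spout to the snack dispenser

### The job

Move the wooden toy car out of the way and stand it on its wheels elsewhere on the tray. Then squeeze the pouring spout by its two upright tabs so that the coupler sleeve is pulled back, push the spout fully home on the snack dispenser's nozzle with the sleeve held back, and let go so that the sleeve springs fully forward and locks the spout there, hanging level with its foot down. Leave the cup, the bowl and the spoon where they are.

Things in the scene. Friction and masses are not known exactly. Their poses are not given: they have to be found in the camera images.
- dispenser: White snack dispenser fixed on the tray: 120 mm deep (x), 160 wide, 150 tall, clear hopper on top (to 215 mm, set back 30 mm). Origin: centre of its underside, on the tray floor. The front, 60 mm from the origin, faces its own -x, roughly to the robot. Drawer knob at the base reaches to x = -80, z = 36 mm. A steel nozzle sticks out level from the front along -x, axis at z = 95 mm.
- nozzle_collar (a point): On the nozzle axis, front face of its 38 mm collar; dispenser x = -100, z = 95 mm; axes as the dispenser's. From it the plug goes on to the dispenser's -x: 22 mm diameter land 5 mm long, 8 mm groove 15 mm long, 22 mm head 7 mm long, tip tapering to 15 mm over 11 mm, end 38 mm from the collar. Polished and slippery. A 20 mm stem joins collar and front. Home: spout mouth meets collar.
- spout: Loose white spout, 0.18 to 0.28 kg, on a foot 64 x 52 mm. Origin: centre of the foot's underside. Coupler axis level, along its x, at z = 50 mm, mouth at +x; body 34 mm diameter, rear end x = -32 mm. Aluminium sleeve 50 mm diameter, x = 30 to 60 mm. Two upright tabs across the axis, tops at z = 110 mm, stand on body and sleeve. Home, its x points as the dispenser's x, foot 45 mm above the tray floor.
- spout_mouth (a point): Centre of the spout's mouth: spout x = 62, z = 50 mm. Bore 25 mm diameter, 42 mm deep. Inside, two side jaws 9 to 15 mm behind the mouth stop the plug's head unless the sleeve is back by 9 mm or more; as the sleeve springs forward they close into the plug's groove. Locked, some 5 mm of end play remains.
- sleeve_tab (a point): On the front (mouth side) face of the sleeve's tab, a plate 6 mm thick, 34 mm wide; sleeve forward: spout x = 44 mm, z = 96 mm. The sleeve's top below it is at z = 75 mm: fingers outside the tabs should end above that.
- body_tab (a point): On the rear face of the body's tab, a plate 6 mm thick, 34 mm wide: spout x = -16 mm, z = 96 mm; body top below it at z = 67 mm. The outer faces of the two tabs are 60 mm apart with the sleeve forward, 48 mm squeezed (middle then at spout x = +8 mm). Fingertips that swing as they close may drag the spout a few mm lower or higher in the hand.
- sleeve_ring (a joint): Sleeve travel on the spout (m): 0 forward (locking), 0.012 fully back at its stop. Pulled back by pinching the two tabs together; the spring pushes it forward, 6 N at the start, 10 N at the stop.
- car: Wooden toy car standing before the nozzle in the spout's way: 100 mm long (x), 55 wide over the wheels (y), 66 tall; wheels do not turn. Origin: centre of its underside, at the wheel bottoms. Cab 56 mm long (centred at x = -6 mm), 40 wide, z = 28 to 66 mm; wheels up to z = 28 mm. 0.08 to 0.15 kg.
- cup: Clear plastic cup, 66 mm rim diameter, 80 mm tall, upright; leave it. Origin: centre of its underside.
- bowl: White ceramic bowl, 112 mm rim diameter, 45 mm tall; leave it. Origin: centre of its underside.
- spoon: Dark silicone spoon 150 mm long lying along its x; leave it. Origin: about the middle of its length, underside.
- tray: Sage green tray fixed on the table: 500 mm in x, 720 in y, floor top at z = 8 mm, rim 12 mm wide and 18 mm tall. Origin: centre of its underside, table level.

How it is judged:
By the outcome, as a careful person would: the job done as asked, in the order asked, and still so for the second after the job is handed in, with the robot touching nothing.
It also fails if it takes over 58 s, if anything falls off the work surface, if the arm or the gripper's body presses on something with over 40 N, if the wrist force passes 120 N, or if a joint passes its speed limit or range.

### The arm

A 6-joint arm with a two-finger parallel gripper is mounted at the origin on the work surface. World frame = base frame: x ahead of the robot, y to its left, z up, the work surface at z = 0. Lengths are in m, angles in degrees, forces in N, time in s.
With the tool pointing down it reaches from about 0.25 to 0.725 m from the base axis. Payload 9.7 kg.
Tool frame: the origin (TCP) lies between the finger pads; the fingertips stand 19 mm ahead of it and the grasp point (between the pads) is the TCP; z points along the fingers, y is the line along which they close (so a half turn about z gives the same grasp; the last joint's range is limited). The gripper opens to 85 mm and grips with 20 to 120 N. Pads are 22 mm wide; open, the fingers measure 114 mm over their backs; the gripper's body (76 mm by 85 mm) begins 54 mm behind the grasp point. The pads swing forward as they close: fully open they stand 13 mm farther back than shut.
Start: joints at [-68.755, 4.979, 10.078, 95.1, 0, 90], TCP at [0.199, -0.513, 0.212] pointing down, gripper open.
Joint ranges: [-179.16, 179.16], [-48.56, 103.87], [-65.8, 70.77], [-126.05, 130.52], [-82.76, 87.17], [-180, 180]. Speed limits (degrees/s): [127.2, 127.2, 147.25, 180, 180, 180].

### API

Orientations are given as [roll, pitch, yaw] about the fixed x, y, z axes, in that order (R = Rz(yaw) Ry(pitch) Rx(roll)).
In Python, from workcell import telemetry, camera, calibration, workorder gives the robot as it stands.
- The arm moves only by the tool play_rows, never from a script. Its argument "increments" is a list of rows, each a list of 3 entries, a list of its own where there are three numbers: the shift along the tool's x, y, z in mm, then the turn, a rotation vector about the tool's x, y, z in degrees, then the closure, from 0 (fully open) to 1 (shut). In form: [[[x, y, z], [ax, ay, az], jaw], ...]. A call has 1 to 20 rows; each row is the pose to reach, as a shift and turn from the pose commanded when the call began, along the tool's axes at that moment; what a row does not reach only later rows make up. A row lasts 1/10 s, in which the tool goes at most 50 mm and 8.59 degrees, less where a joint would pass 70% of its speed; a pose out of reach is approached as far as the arm can. A call with a gripper value outside its range is refused whole. The fingers move at their own pace and stop on an object; "grip_force" is the grip in N (left out, the last holds). Time passes only in rows, so rows that repeat a pose let the fingers close. It gives the time, the measured TCP pose, the force, the opening and the grip force at its end, in the units of the state.
- telemetry.get_obs(): the state, without advancing time (a new reading comes with each control period).
- camera(name): name is "scene" or "side" or "wrist"; returns (picture, depth): 480x640x3 uint8, red, green, blue; 480x640 float32, m along the optical axis (not along the pixel's ray), 0 where there is no reading.
- calibration(name): a dict with "vertical_fov" (degrees; the focal length in pixels is half the picture's height over the tangent of half this angle, whatever the lens; pixels are square), "cx", "cy" (the principal point, pixels), "rvec" (rotation vector, rad) and "tvec" (3), from world to camera coordinates, as OpenCV has them; the wrist camera has in their place "hand_eye" (4x4, takes a point from camera to tool coordinates, whose origin is the TCP and whose axes are the flange's). Camera axes: x right, y down, z forward; pixel columns grow to the right and rows downward; lengths in m; the calibration is good to about 2 mm. A picture is of the moment at which its call begins: read the wrist's pose just before it. calibration takes no time and is no camera call.
- workorder.job_done(): hands the job in; it is judged then, once.
The state is a dict: "time": time; "q": joint angles; "qd": joint speeds; "joint_efforts": joint torques, N m; "ee_pos": TCP position; "tcp_rot": TCP orientation; "wrist_force": force on the tool from outside, world axes, zero at the start; "torque": the same for the moment, N m; "opening": finger opening in m; "grasp_force": force on a finger pad.
Only numpy, scipy, OpenCV 4.12 (cv2) and the standard library are available. Lean on these libraries where they do the work, as an engineer would, in place of code of your own. Each camera call takes 0.05 s, during which the arm holds its last target. There are 200 camera calls.

## Working session

There is one attempt and no reset: what is moved stays moved. The work goes in short steps, Python scripts to look and compute and a tool call to move; the robot and the scene stay as the last step left them, time stands still between calls to the robot, and variables do not carry over. Pictures are saved under pics/ and viewed, at most 10 in all, crops included, and the job is handed in when it is done.

Besides the shell and the picture viewer there is one more tool, called after "Emit:" as name([rows], argument=value, ...), one row to a line, values as JSON. play_rows: Moves the arm, as the interface text tells. Its arguments: {"type":"object","properties":{"increments":{"type":"array"},"grip_force":{"type":"number"}},"required":["increments"]}

```bash
mkdir -p pics; ls
cat > h.py <<'E'
import numpy as np, cv2
from workcell import telemetry, camera, calibration, workorder
from scipy.spatial.transform import Rotation as R
def K(c):
    f=240/np.tan(np.radians(c["vertical_fov"])/2); return f,c["cx"],c["cy"]
def pose(name):
    c=calibration(name)
    if "hand_eye" in c:
        o=telemetry.get_obs(); T=np.eye(4); T[:3,:3]=R.from_euler('xyz',o["tcp_rot"],degrees=True).as_matrix(); T[:3,3]=o["ee_pos"]
        return T@np.array(c["hand_eye"])
    T=np.eye(4); Rm=cv2.Rodrigues(np.array(c["rvec"],float))[0]
    T[:3,:3]=Rm.T; T[:3,3]=-Rm.T@np.array(c["tvec"],float).ravel(); return T
def snap(name):
    T=pose(name); p,d=camera(name); return p,d,T
def cloud(name,d,T):
    f,cx,cy=K(calibration(name)); v,u=np.mgrid[:480,:640]
    P=np.stack([(u-cx)/f*d,(v-cy)/f*d,d],-1)@T[:3,:3].T+T[:3,3]; P[d==0]=np.nan; return P
def ray(name,T,u,v,z):
    f,cx,cy=K(calibration(name)); r=T[:3,:3]@np.array([(u-cx)/f,(v-cy)/f,1]); return T[:3,3]+r*(z-T[2,3])/r[2]
def save(n,p): cv2.imwrite(f"pics/{n}.png",p[:,:,::-1])
E
python3 - <<'E'
from h import *
print(telemetry.get_obs())
for n in("scene","side"):
    p,d,T=snap(n); save(n,p); np.savez(f"{n}.npz",p=p,d=d,T=T); print(n,calibration(n),T.round(3).tolist(),(d>0).mean())
a=cv2.imread("pics/scene.png");b=cv2.imread("pics/side.png")
E
```

```text
pics
{'time': 0.0, 'q': array([-6.87556766e+01,  5.01256650e+00,  1.00333667e+01,  9.50992924e+01,
        4.43552288e-04,  8.99986860e+01]), 'qd': array([-0.02996971, -0.01290437, -0.06880656,  0.12722558, -0.12196176,
        0.04121764]), 'joint_efforts': array([-1.52604143e-04, -5.20389926e+01,  4.64803219e+01,  1.63309736e-02,
       -2.98972179e-05,  1.84265019e-06]), 'ee_pos': array([ 0.1991988 , -0.51238265,  0.21165928]), 'tcp_rot': array([-1.79921508e+02, -4.45351919e-04,  2.12456367e+01]), 'wrist_force': array([-0.35768967,  0.83565627,  0.00149289]), 'torque': array([0.03495767, 0.04066459, 0.03038136]), 'grasp_force': 0.0, 'opening': 0.08555324341132574}
scene {'vertical_fov': 42.93909254148364, 'cx': 314.36995633897436, 'cy': 236.91226604693284, 'rvec': array([ 1.92998003,  1.13758788, -0.61162207]), 'tvec': array([-0.26606367, -0.22616617,  1.76867626])} [[0.479, 0.493, -0.726, 1.523], [0.877, -0.279, 0.39, -0.52], [-0.01, -0.824, -0.566, 0.812], [0.0, 0.0, 0.0, 1.0]] 0.99359375
side {'vertical_fov': 52.50017629866243, 'cx': 324.2874185126987, 'cy': 243.88525827002164, 'rvec': array([ 0.46991426, -2.50770011,  1.51447269]), 'tvec': array([0.5548275 , 0.19658806, 0.66082925])} [[-0.935, -0.177, 0.307, 0.351], [-0.354, 0.433, -0.829, 0.659], [0.014, -0.884, -0.468, 0.475], [0.0, 0.0, 0.0, 1.0]] 0.9960481770833334
```

View pics/scene.png

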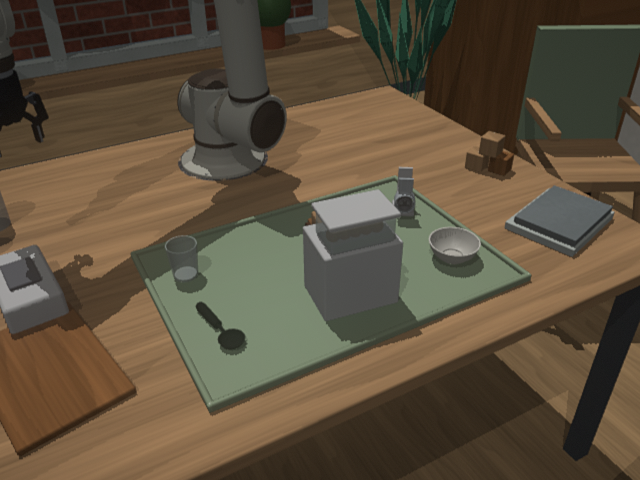

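View pics/side.png

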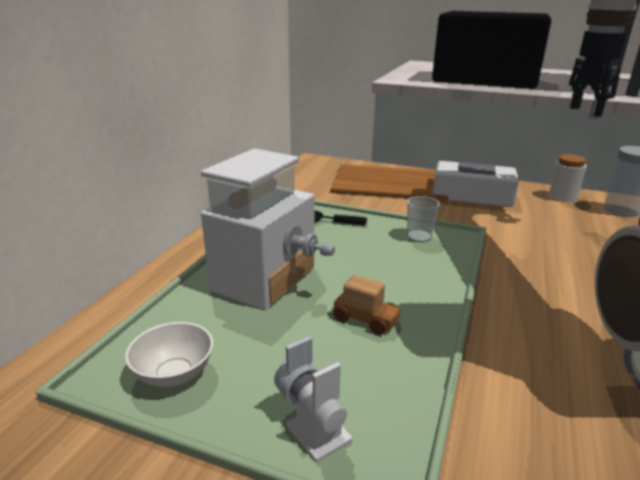

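The scene view shows the dispenser at (350,265), with the spout behind it at (404,195). The side view shows the car at (365,303), the spout at (312,400), the nozzle at (310,245) and the cup at (422,218).

Run:
```python
from h import *
s=np.load("side.npz"); P=cloud("side",s["d"],s["T"]); p=s["p"]
def at(u,v): print((u,v),np.nanmedian(P[v-1:v+2,u-1:u+2].reshape(-1,3),0).round(3),p[v,u])
for u,v in[(328,248),(300,245),(290,240),(285,205),(235,240),(210,290),(268,305),(313,265),(327,385),(300,355),(333,415),(365,285),(345,312),(400,318),(420,215),(170,340),(345,220),(320,445),(450,300)]: at(u,v)
# car points: brown in region
hsv=cv2.cvtColor(p,cv2.COLOR_RGB2HSV)
def rect(m,zlo,zhi,n):
    q=P[m&(P[...,2]>zlo)&(P[...,2]<zhi)][:,:2].astype(np.float32)*1000
    print(n,len(q),cv2.minAreaRect(q),q.min(0),q.max(0))
reg=np.zeros((480,640),bool); reg[265:340,325:410]=1
brown=(hsv[...,0]<20)&(hsv[...,1]>90)&reg
rect(brown,.068,.085,"cab top"); rect(brown,.012,.09,"car all")
reg=np.zeros((480,640),bool); reg[330:460,265:360]=1
rect(reg,.1,.14,"tabs"); rect(reg,.113,.12,"tabtops")
reg=np.zeros((480,640),bool); reg[150:310,195:320]=1
rect(reg,.145,.165,"disp top"); rect(reg,.212,.23,"hopper top"); rect(reg,.05,.15,"disp")
```

```text
(328, 248) [0.58  0.022 0.11 ] [141 143 145]
(300, 245) [0.63  0.019 0.103] [70 71 72]
(290, 240) [0.648 0.018 0.109] [91 92 94]
(285, 205) [ 0.666 -0.004  0.159] [184 184 183]
(235, 240) [0.714 0.078 0.125] [89 89 88]
(210, 290) [0.778 0.069 0.01 ] [82 87 78]
(268, 305) [0.662 0.08  0.017] [121 120 119]
(313, 265) [ 0.639 -0.058  0.021] [119 113  88]
(327, 385) [0.481 0.292 0.098] [121 121 120]
(300, 355) [0.526 0.261 0.1  ] [103 107 109]
(333, 415) [0.47  0.303 0.069] [126 124 124]
(365, 285) [0.509 0.052 0.075] [184 141  96]
(345, 312) [0.533 0.069 0.03 ] [51 31 20]
(400, 318) [0.455 0.025 0.009] [85 91 73]
(420, 215) [ 0.481 -0.244  0.073] [96 98 92]
(170, 340) [0.741 0.227 0.032] [178 174 166]
(345, 220) [ 0.648 -0.272  0.02 ] [17 17 16]
(320, 445) [0.483 0.305 0.019] [92 91 91]
(450, 300) [ 0.388 -0.057  0.009] [154 174 140]
cab top 547 ((510.59796142578125, 49.039215087890625), (37.27555465698242, 53.54753875732422), 80.98009490966797) [482.76718   27.106152] [538.95984  70.59843]
car all 2348 ((504.91217041015625, 49.43632507324219), (54.916439056396484, 97.95244598388672), 8
[... 155 characters left out ...]
 56.17926788330078) [471.51544 244.80229] [539.00415 305.1085 ]
tabtops 418 ((505.3061218261719, 274.6922302246094), (34.46929168701172, 61.483734130859375), 55.943321228027344) [471.656   244.80229] [539.00415 304.61176]
disp top 2169 ((709.8694458007812, 0.0346527099609375), (161.9485321044922, 121.07819366455078), 82.01052856445312) [641.0083  -73.85309] [780.4073   86.49573]
hopper top 2112 ((722.3424072265625, -2.7461090087890625), (141.9412078857422, 97.13155364990234), 82.07853698730469) [665.9661  -71.92466] [778.35144   73.518616]
disp 6178 ((676.97314453125, 31.374649047851562), (197.4358367919922, 99.15647888183594), 45.07992935180664) [597.568    -73.534935] [781.3541   86.99157]
```

```bash
cat >> h.py <<'E'
def inc(x,y,z,yaw):
    "increment (tool mm, rotvec deg) from the present pose to a tool-down pose, mm and deg"
    o=telemetry.get_obs(); A=R.from_euler('xyz',o["tcp_rot"],degrees=True)
    B=R.from_euler('xyz',[180,0,yaw],degrees=True)
    print(A.inv().apply(np.array([x,y,z])-1000*np.array(o["ee_pos"])).round(1),(A.inv()*B).as_rotvec(degrees=True).round(2))
E
python3 -c "
from h import *
inc(510.6,49,160,-9)"
```

```text
[ 493.7 -410.3   52.2] [-7.000e-02  2.000e-02  3.025e+01]
```

Emit:
play_rows([
  [[494,-410,20],[0,0,30.2],0],
  [[494,-410,20],[0,0,30.2],0],
  [[494,-410,20],[0,0,30.2],0],
  [[494,-410,20],[0,0,30.2],0],
  [[494,-410,20],[0,0,30.2],0],
  [[494,-410,20],[0,0,30.2],0],
  [[494,-410,20],[0,0,30.2],0],
  [[494,-410,20],[0,0,30.2],0],
  [[494,-410,20],[0,0,30.2],0],
  [[494,-410,20],[0,0,30.2],0],
  [[494,-410,20],[0,0,30.2],0],
  [[494,-410,20],[0,0,30.2],0],
  [[494,-410,20],[0,0,30.2],0],
  [[494,-410,20],[0,0,30.2],0],
  [[494,-410,52],[0,0,30.2],0],
  [[494,-410,52],[0,0,30.2],0],
  [[494,-410,52],[0,0,30.2],0],
  [[494,-410,52],[0,0,30.2],0],
  [[494,-410,52],[0,0,30.2],0],
], grip_force=30)

```text
time: 2.0
ee_pos: [0.504, -0.032, 0.1612]
tcp_rot: [-177.8, 0.0, -4.9]
wrist_force: [0.0, 0.0, 0.4]
opening: 0.0853
grasp_force: 0.0
```

```bash
python3 -c "
from h import *
o=telemetry.get_obs();print(o['time'],o['ee_pos'],o['tcp_rot'])
p,d,T=snap('wrist');save('w1',p)
P=cloud('wrist',d,T);hsv=cv2.cvtColor(p,cv2.COLOR_RGB2HSV)
m=(hsv[...,0]<20)&(hsv[...,1]>90)&(P[...,2]>.066)&(P[...,2]<.085)
q=P[m][:,:2].astype(np.float32)*1000
print(len(q),cv2.minAreaRect(q))
inc(510.6,49,60,-9)"
```

```text
2.0 [ 0.50401282 -0.03196177  0.16121255] [-1.77832566e+02  4.98823429e-02 -4.87612706e+00]
4313 ((566.1651000976562, 19.730724334716797), (138.6211700439453, 169.9941864013672), 81.97879028320312)
[ -0.3 -77.2 104.2] [-2.17  0.12  4.14]
```

View pics/w1.png

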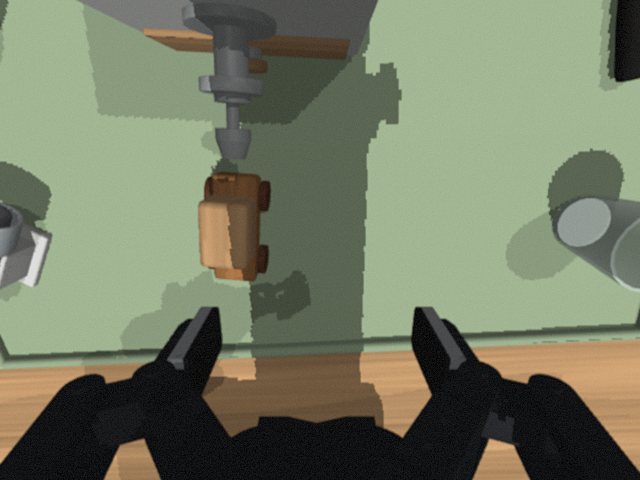

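The wrist view shows the car's cab at (230,235), just short of the nozzle tip (233,150). The arm is still short of its target and tilted, so I'll let it settle.

Emit:
play_rows([
  [[0,0,0],[0,0,0],0],
  [[0,0,0],[0,0,0],0],
])

```text
time: 2.25
ee_pos: [0.5042, -0.0318, 0.1612]
tcp_rot: [-177.8, 0.0, -4.9]
wrist_force: [0.7, -0.2, 0.5]
opening: 0.0849
grasp_force: 0.0
```

```bash
cat > car.py <<'E'
from h import *
o=telemetry.get_obs();print(o['time'],o['ee_pos'],o['tcp_rot'])
p,d,T=snap('wrist')
P=cloud('wrist',d,T);hsv=cv2.cvtColor(p,cv2.COLOR_RGB2HSV)
m=((hsv[...,0]<20)&(hsv[...,1]>90)&(P[...,2]>.066)&(P[...,2]<.085)).astype(np.uint8)
n,l,st,c=cv2.connectedComponentsWithStats(m)
for i in range(1,n):
    if st[i,4]>500: print(st[i],cv2.minAreaRect(P[l==i][:,:2].astype(np.float32)*1000))
E
python3 car.py; python3 -c "
from h import *
inc(510.6,49,60,-9)"
```

```text
2.25 [ 0.50417706 -0.0317713   0.16124856] [-1.77834279e+02  3.77650430e-02 -4.85173534e+00]
[250  36  99  11 579] ((643.1834716796875, -27.433040618896484), (66.22268676757812, 4.174050331115723), 82.06784057617188)
[ 199  199   51   70 3280] ((511.8023681640625, 45.98219299316406), (38.93414306640625, 55.46354293823242), 80.505126953125)
[ -0.3 -77.1 104.1] [-2.16  0.12  4.15]
```

Emit:
play_rows([
  [[0,-40,2],[-2.2,0,4.1],0],
  [[0,-76,4],[-2.2,0,4.1],0],
  [[0,-76,4],[-2.2,0,4.1],0],
  [[0,-76,4],[-2.2,0,4.1],0],
  [[0,-76,40],[-2.2,0,4.1],0],
  [[0,-76,75],[-2.2,0,4.1],0],
  [[0,-76,104],[-2.2,0,4.1],0],
  [[0,-76,104],[-2.2,0,4.1],0],
  [[0,-76,104],[-2.2,0,4.1],0],
  [[0,-76,104],[-2.2,0,4.1],0],
])

```text
time: 3.3
ee_pos: [0.5036, -0.0322, 0.0616]
tcp_rot: [-177.9, 0.2, -4.9]
wrist_force: [0.3, -0.3, 0.0]
opening: 0.0853
grasp_force: 0.0
```

Emit:
play_rows([
  [[0,0,0],[0,0,0],0.8],
  [[0,0,0],[0,0,0],1],
  [[0,0,0],[0,0,0],1],
  [[0,0,0],[0,0,0],1],
  [[0,0,0],[0,0,0],1],
  [[0,0,0],[0,0,0],1],
  [[0,0,0],[0,0,0],1],
  [[0,0,0],[0,0,0],1],
], grip_force=30)

```text
time: 4.1
ee_pos: [0.5035, -0.0326, 0.0616]
tcp_rot: [-177.9, 0.2, -4.9]
wrist_force: [0.2, -0.0, -0.2]
opening: 0.0004
grasp_force: 0.0
```

```bash
python3 -c "
from h import *
o=telemetry.get_obs();print(o)
inc(500,-110,o['ee_pos'][2]*1000,-9)
p,d,T=snap('side');save('s2',p[180:420,150:500])"
```

```text
{'time': 4.1, 'q': array([ -4.96725465,  -1.22982471, -12.98963578,  78.47108576,
         2.09616667, 179.94313045]), 'qd': array([-0.03498905, -0.0012001 , -0.023605  , -0.01060348,  0.0344745 ,
        0.04278175]), 'joint_efforts': array([-2.62758411e-03, -4.52654815e+01,  4.66190886e+01,  4.58447111e-02,
        1.19215334e-01,  3.33627747e-05]), 'ee_pos': array([ 0.50351423, -0.03260423,  0.06161619]), 'tcp_rot': array([-177.90360534,    0.22881661,   -4.9104227 ]), 'wrist_force': array([ 0.22308921, -0.02695462, -0.1830913 ]), 'torque': array([-0.05745025,  0.01406335,  0.04472175]), 'grasp_force': 0.0, 'opening': 0.0004184896248890033}
[ 3.1 77.4 -2.8] [-2.09  0.3   4.08]
```

The arm stopped short because joint 6 hit its 180° limit, and the fingers closed on air beside the car. I'll lift and flip the wrist half a turn, which gives the same grasp.

Emit:
play_rows([
  [[0,0,-50],[0,0,0],0.5],
  [[0,0,-100],[0,0,-8],0],
  [[0,0,-100],[0,0,-16],0],
  [[0,0,-100],[0,0,-24],0],
  [[0,0,-100],[0,0,-32],0],
  [[0,0,-100],[0,0,-40],0],
  [[0,0,-100],[0,0,-48],0],
  [[0,0,-100],[0,0,-56],0],
  [[0,0,-100],[0,0,-64],0],
  [[0,0,-100],[0,0,-72],0],
  [[0,0,-100],[0,0,-80],0],
  [[0,0,-100],[0,0,-88],0],
  [[0,0,-100],[0,0,-96],0],
  [[0,0,-100],[0,0,-104],0],
  [[0,0,-100],[0,0,-112],0],
  [[0,0,-100],[0,0,-120],0],
  [[0,0,-100],[0,0,-128],0],
  [[0,0,-100],[0,0,-136],0],
  [[0,0,-100],[0,0,-144],0],
  [[0,0,-100],[0,0,-152],0],
])

```text
time: 6.15
ee_pos: [0.5036, -0.0362, 0.1615]
tcp_rot: [178.2, -1.2, 147.4]
wrist_force: [0.4, -0.2, 1.3]
opening: 0.0854
grasp_force: 0.0
```

```bash
python3 car.py; python3 -c "
from h import *
inc(511,47.5,160,171);inc(511,47.5,60,171);print(telemetry.get_obs()['q'])"
```

```text
6.15 [ 0.50361393 -0.0362224   0.16153903] [178.24556     -1.17702733 147.43925906]
[ 373  146   68   82 3684] ((510.397216796875, 46.63213348388672), (38.69853973388672, 56.00558090209961), 80.94635772705078)
[38.2 74.8  4.6] [  1.97  -0.79 -23.1 ]
[ 36.2  71.7 104.6] [  1.97  -0.79 -23.1 ]
[-5.37816583 -1.70457891 -2.41983267 89.52955657  2.09641001 26.71805353]
```

Emit:
play_rows([
  [[19,37,2],[1,-0.4,-8],0],
  [[38,75,4.6],[2,-0.8,-16],0],
  [[38,75,4.6],[2,-0.8,-23.1],0],
  [[38,75,4.6],[2,-0.8,-23.1],0],
  [[38,75,4.6],[2,-0.8,-23.1],0],
  [[37,73.5,45],[2,-0.8,-23.1],0],
  [[36.5,72.5,80],[2,-0.8,-23.1],0],
  [[36,71.7,104.6],[2,-0.8,-23.1],0],
  [[36,71.7,104.6],[2,-0.8,-23.1],0],
  [[36,71.7,104.6],[2,-0.8,-23.1],0],
])

```text
time: 7.2
ee_pos: [0.5123, 0.0466, 0.0607]
tcp_rot: [-180.0, -0.0, 170.0]
wrist_force: [0.6, -0.6, -0.1]
opening: 0.0857
grasp_force: 0.0
```

Good position, so I'll close and lift.

Emit:
play_rows([
  [[0,0,0],[0,0,0],0.4],
  [[0,0,0],[0,0,0],1],
  [[0,0,0],[0,0,0],1],
  [[0,0,0],[0,0,0],1],
  [[0,0,0],[0,0,0],1],
  [[0,0,0],[0,0,0],1],
  [[0,0,0],[0,0,0],1],
  [[0,0,0],[0,0,0],1],
  [[0,0,-8],[0,0,0],1],
  [[0,0,-20],[0,0,0],1],
  [[0,0,-20],[0,0,0],1],
], grip_force=30)

```text
time: 8.3
ee_pos: [0.5134, 0.0474, 0.0824]
tcp_rot: [180.0, 0.2, 170.2]
wrist_force: [0.4, 0.6, 0.7]
opening: 0.0004
grasp_force: 0.0
```

```bash
python3 -c "
from h import *
inc(500,-110,80,171);inc(500,-110,62,171);p,d,T=snap('side');save('s3',p[180:420,150:500])"
```

```text
[ -13.6 -157.4    2.4] [ 0.01  0.15 -0.81]
[ -13.6 -157.4   20.4] [ 0.01  0.15 -0.81]
```

View pics/s3.png

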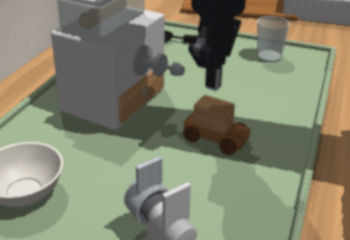

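The side crop shows the car still standing at about (365,305) in the full frame, with the closed fingers above and behind it. I'll check the projected tip position and the car's position.

```bash
python3 car.py
python3 - <<'E'
from h import *
p,d,T=snap('side'); P=cloud('side',d,T); f,cx,cy=K(calibration('side'))
for z in(.082,.063):
    c=T[:3,:3].T@(np.array([.5134,.0474,z])-T[:3,3]); print(f*c[:2]/c[2]+[cx,cy],c[2])
dark=(p.max(2)<45); dark[:, :330]=0; dark[:,400:]=0; dark[300:]=0; dark[:220]=0
q=P[dark]; q=q[(q[:,2]<.13)]; print(len(q),np.nanmin(q,0),np.nanmedian(q,0),np.nanmax(q,0)); v,u=np.where(dark); print(u.min(),u.max(),v.max())
hsv=cv2.cvtColor(p,cv2.COLOR_RGB2HSV); reg=np.zeros((480,640),bool); reg[265:340,325:410]=1
m=(hsv[...,0]<20)&(hsv[...,1]>90)&reg&(P[...,2]>.068)&(P[...,2]<.085); print(cv2.minAreaRect(P[m][:,:2].astype(np.float32)*1000))
w,_,_=snap('wrist'); save('w4',w)
E
```

```text
8.35 [0.51311342 0.04741665 0.08144095] [1.79995480e+02 1.04916229e-01 1.70193519e+02]
[ 277  225   73   92 5084] ((509.02960205078125, 47.49787902832031), (40.06688690185547, 53.31352615356445), 81.19093322753906)
[363.11509879 279.19712829] 0.7409591433146349
[362.48691828 289.67736526] 0.7498446018749222
144 [ 0.50919988 -0.2747966   0.01116378] [0.51759467 0.05856388 0.11645781] [0.67177736 0.06197969 0.12992391]
334 383 268
((509.7115783691406, 49.83197784423828), (35.16075134277344, 52.32636642456055), 80.34693145751953)
```

View pics/w4.png

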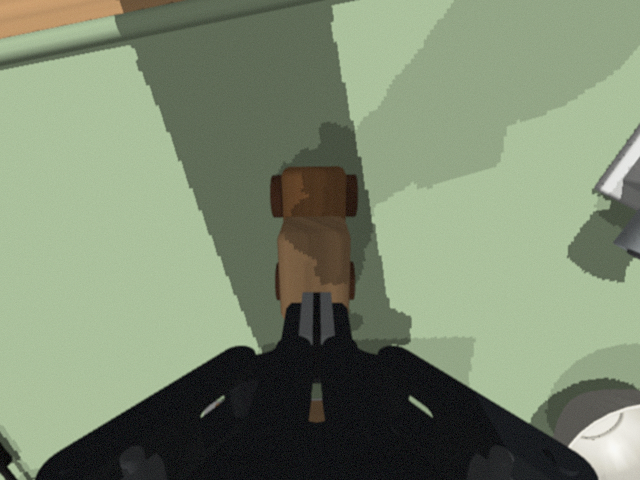

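The closed fingers sit right over the cab. Their tips appear higher than the stated TCP implies, so I'll measure the fingertips in tool coordinates.

Run:
```python
from h import *
p,d,T=snap('wrist'); H=np.array(calibration('wrist')['hand_eye']); print(H.round(4).tolist())
Q=cloud('wrist',d,H)*1000
for u,v in[(308,297),(326,297),(308,315),(326,330),(318,250),(300,340)]: print((u,v),d[v,u].round(4),Q[v,u].round(1))
o=telemetry.get_obs(); print(o['q'],o['ee_pos'],o['opening'])
s,ds,Ts=snap('side'); P=cloud('side',ds,Ts)*1000
for v in(255,260,264,266,268,270,272): print(v,[ (u,P[v,u].round(0).tolist(),int(s[v,u].max())) for u in(358,363,368)])
```

```text
[[-0.0004, -0.9454, -0.3259, 0.0831], [1.0, -0.0007, 0.0008, 0.0007], [-0.001, -0.3259, 0.9454, -0.1619], [0.0, 0.0, 0.0, 1.0]]
(308, 297) 0.1494 [ 10.4  -2.9 -28.9]
(326, 297) 0.1507 [  9.7   5.1 -27.7]
(308, 315) 0.1356 [ 10.2  -2.6 -43.5]
(326, 330) 0.1264 [  9.8   4.4 -53.4]
(318, 250) 0.1795 [19.5  1.7  6.1]
(300, 340) 0.1174 [ 11.7  -5.  -62.3]
[ 5.29018251e+00 -3.67734486e-01 -1.01071743e+01  8.03142181e+01
 -2.61320220e-02  1.51006783e+01] [0.51213569 0.04728169 0.07970699] -1.544202773522402e-05
255 [(358, [520.0, 60.0, 129.0], 24), (363, [512.0, 60.0, 131.0], 23), (368, [507.0, 54.0, 129.0], 73)]
260 [(358, [520.0, 59.0, 120.0], 23), (363, [511.0, 62.0, 124.0], 24), (368, [506.0, 56.0, 122.0], 73)]
264 [(358, [520.0, 58.0, 113.0], 21), (363, [511.0, 61.0, 117.0], 22), (368, [506.0, 53.0, 114.0], 73)]
266 [(358, [519.0, 60.0, 111.0], 23), (363, [511.0, 62.0, 114.0], 22), (368, [505.0, 55.0, 111.0], 72)]
268 [(358, [521.0, 51.0, 102.0], 60), (363, [511.0, 60.0, 109.0], 29), (368, [505.0, 54.0, 107.0], 74)]
270 [(358, [562.0, -95.0, 8.0], 140), (363, [513.0, 53.0, 101.0], 76), (368, [505.0, 55.0, 104.0], 107)]
272 [(358, [560.0, -87.0, 9.0], 184), (363, [551.0, -89.0, 10.0], 156), (368, [543.0, -96.0, 8.0], 164)]
```

The real fingertips end about 25 mm behind the reported TCP instead of 19 mm ahead, so the hand needs to go about 44 mm lower than the reported z suggests. I'll open, descend 66 mm and grip.

Emit:
play_rows([
  [[0,0,0],[0,0,0],0],
  [[0,0,0],[0,0,0],0],
  [[0,0,0],[0,0,0],0],
  [[0,0,0],[0,0,0],0],
  [[0,0,0],[0,0,0],0],
  [[1,0,25],[0,0,-0.8],0],
  [[2,0,48],[0,0,-0.8],0],
  [[2,0,66],[0,0,-0.8],0],
  [[2,0,66],[0,0,-0.8],0],
  [[2,0,66],[0,0,-0.8],0],
  [[2,0,66],[0,0,-0.8],1],
  [[2,0,66],[0,0,-0.8],1],
  [[2,0,66],[0,0,-0.8],1],
  [[2,0,66],[0,0,-0.8],1],
  [[2,0,66],[0,0,-0.8],1],
  [[2,0,66],[0,0,-0.8],1],
  [[2,0,66],[0,0,-0.8],1],
], grip_force=30)

```text
time: 10.3
ee_pos: [0.5108, 0.0477, 0.0147]
tcp_rot: [-180.0, 0.0, 171.0]
wrist_force: [-1.1, 0.2, 6.8]
opening: 0.0396
grasp_force: 33.2
```

Emit:
play_rows([
  [[0,0,-10],[0,0,0],1],
  [[0,0,-25],[0,0,0],1],
  [[-3,-30,-25],[0,0,0],1],
  [[-6,-65,-25],[0,0,0],1],
  [[-9,-100,-25],[0,0,0],1],
  [[-12,-135,-25],[0,0,0],1],
  [[-14,-158,-25],[0,0,0],1],
  [[-14,-158,-25],[0,0,0],1],
  [[-14,-158,-25],[0,0,0],1],
  [[-14,-158,-15],[0,0,0],1],
  [[-14,-158,-6],[0,0,0],1],
  [[-14,-158,-3],[0,0,0],1],
  [[-14,-158,-0.5],[0,0,0],1],
  [[-14,-158,-0.5],[0,0,0],1],
  [[-14,-158,-0.5],[0,0,0],1],
])

```text
time: 11.8
ee_pos: [0.4993, -0.1101, 0.0147]
tcp_rot: [-180.0, -0.0, 171.0]
wrist_force: [-2.8, 1.4, 4.1]
opening: 0.0398
grasp_force: 33.1
```

Run:
```python
from h import *
o=telemetry.get_obs();print(o['opening'],o['wrist_force'])
p,d,T=snap('side');save('s5',p[150:480,150:550])
```

```text
0.03975679374811458 [-2.83705249  1.38750808  4.1205564 ]
```

View pics/s5.png

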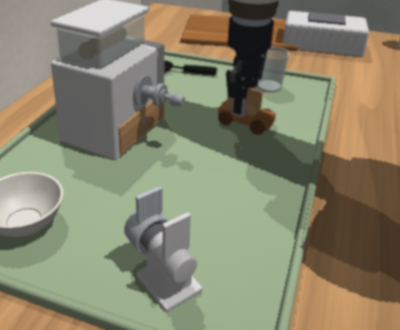

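The side view shows the car upright on the tray at about (397,262) in the full frame. I'll release, rise and go over the spout.

Emit:
play_rows([
  [[0,0,0],[0,0,0],0],
  [[0,0,0],[0,0,0],0],
  [[0,0,0],[0,0,0],0],
  [[0,0,-10],[0,0,0],0],
  [[0,0,-40],[0,0,0],0],
  [[0,0,-85],[0,0,0],0],
  [[0,0,-135],[0,0,0],0],
  [[7,48,-135],[0,0,-8],0],
  [[14,95,-135],[0,0,-16],0],
  [[20,143,-135],[0,0,-24],0],
  [[27,190,-135],[0,0,-32],0],
  [[34,238,-135],[0,0,-40],0],
  [[40,286,-135],[0,0,-48],0],
  [[47,333,-135],[0,0,-56],0],
  [[54,381,-135],[0,0,-65],0],
  [[54,381,-135],[0,0,-65],0],
  [[54,381,-135],[0,0,-65],0],
  [[54,381,-135],[0,0,-65],0],
  [[54,381,-135],[0,0,-65],0],
])

```text
time: 13.75
ee_pos: [0.5061, 0.2731, 0.1499]
tcp_rot: [-180.0, -0.0, -124.1]
wrist_force: [-0.6, -0.6, -0.1]
opening: 0.0854
grasp_force: 0.0
```

Run:
```python
from h import *
o=telemetry.get_obs();print(o['time'],o['ee_pos'],o['tcp_rot'],o['q'])
p,d,T=snap('wrist');save('w6',p); P=cloud('wrist',d,T)*1000
m=((P[...,2]>111)&(P[...,2]<125)).astype(np.uint8); m[300:]=0
n,l,st,c=cv2.connectedComponentsWithStats(m)
for i in range(1,n):
    if st[i,4]>60: print(st[i],cv2.minAreaRect(P[l==i][:,:2].astype(np.float32)),np.median(P[l==i][:,2]))
p,d,T=snap('side'); P=cloud('side',d,T)*1000
reg=np.zeros((480,640),bool); reg[330:460,265:360]=1
for a,b in((0,313),(313,640)):
    m=reg&(P[...,2]>111)&(P[...,2]<123)&(p.max(2)>60); m[:,:a]=0; m[:,b:]=0
    if m.sum()>20: print('side',m.sum(),cv2.minAreaRect(P[m][:,:2].astype(np.float32)),P[m][:,2].max())
```

```text
13.75 [0.50605709 0.27306722 0.14985984] [-1.79986721e+02 -1.75313467e-02 -1.24143026e+02] [ 2.83616977e+01  7.59158009e+00  5.99619193e+00  8.84140325e+01
 -1.98727135e-02 -2.74952771e+01]
[274 237  12  53 539] ((526.4068603515625, 260.0357666015625), (33.976776123046875, 6.0967254638671875), 55.99836349487305) 118.01923234115702
[358 237  13  53 554] ((481.95953369140625, 290.42999267578125), (34.17109680175781, 6.168344497680664), 55.75004959106445) 118.09094647358137
side 232 ((527.537109375, 259.4573669433594), (34.03630065917969, 8.062041282653809), 53.63809585571289) 120.26488719616046
side 264 ((483.0100402832031, 289.6141662597656), (33.989864349365234, 7.69915246963501), 57.08013153076172) 120.15137242529988
```

View pics/w6.png

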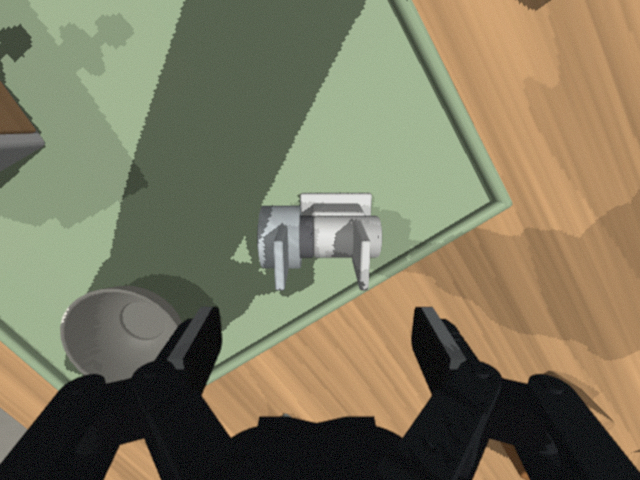

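The wrist view shows the spout's two tabs at (280,265) for the sleeve and (364,265) for the body, aligned with the fingers. Mid-point is about (504.7, 274.9). I'll descend and squeeze.

Emit:
play_rows([
  [[-0.7,2.2,30],[0,0,0],0],
  [[-0.7,2.2,60],[0,0,0],0],
  [[-0.7,2.2,80],[0,0,0],0],
  [[-0.7,2.2,92],[0,0,0],0],
  [[-0.7,2.2,92],[0,0,0],0],
  [[-0.7,2.2,92],[0,0,0],0],
  [[-0.7,2.2,92],[0,0,0],0.2],
  [[-0.7,2.2,92],[0,0,0],0.2],
  [[-0.7,2.2,92],[0,0,0],0.3],
  [[-0.7,2.2,91],[0,0,0],0.36],
  [[-0.7,2.2,90],[0,0,0],0.42],
  [[-0.7,2.2,89.5],[0,0,0],0.5],
  [[-0.7,2.2,89.5],[0,0,0],0.7],
  [[-0.7,2.2,89.5],[0,0,0],1],
  [[-0.7,2.2,89.5],[0,0,0],1],
  [[-0.7,2.2,89.5],[0,0,0],1],
  [[-0.7,2.2,89.5],[0,0,0],1],
  [[-0.7,2.2,89.5],[0,0,0],1],
], grip_force=50)

```text
time: 15.65
ee_pos: [0.5042, 0.2768, 0.061]
tcp_rot: [180.0, 0.1, -124.0]
wrist_force: [-4.5, 2.2, 7.1]
opening: 0.0467
grasp_force: 54.6
```

Emit:
play_rows([
  [[0,0,-5],[0,0,0],1],
  [[0,0,-15],[0,0,0],1],
  [[0,0,-30],[0,0,0],1],
  [[0,0,-45],[0,0,0],1],
  [[0,0,-45],[0,0,0],1],
  [[0,0,-45],[0,0,0],1],
  [[0,0,-45],[0,0,0],1],
])

```text
time: 16.35
ee_pos: [0.5041, 0.2758, 0.1043]
tcp_rot: [180.0, -0.1, -124.0]
wrist_force: [0.3, 0.5, -2.7]
opening: 0.0471
grasp_force: 52.4
```

Run:
```python
from h import *
o=telemetry.get_obs();print(o['time'],o['ee_pos'],o['tcp_rot'],o['opening'],o['wrist_force'],o['torque'])
p,d,T=snap('side');np.savez('side7.npz',p=p,d=d,T=T); c=p[230:460,200:440]; save('s7',cv2.resize(c,None,fx=3,fy=3,interpolation=cv2.INTER_CUBIC)[:600])
```

```text
16.35 [0.50410758 0.27584571 0.1043175 ] [ 1.79975298e+02 -7.98432184e-02 -1.24008085e+02] 0.0471429064137298 [ 0.3188248   0.47524428 -2.71002182] [0.03318505 0.00944029 0.05169068]
```

View pics/s7.png

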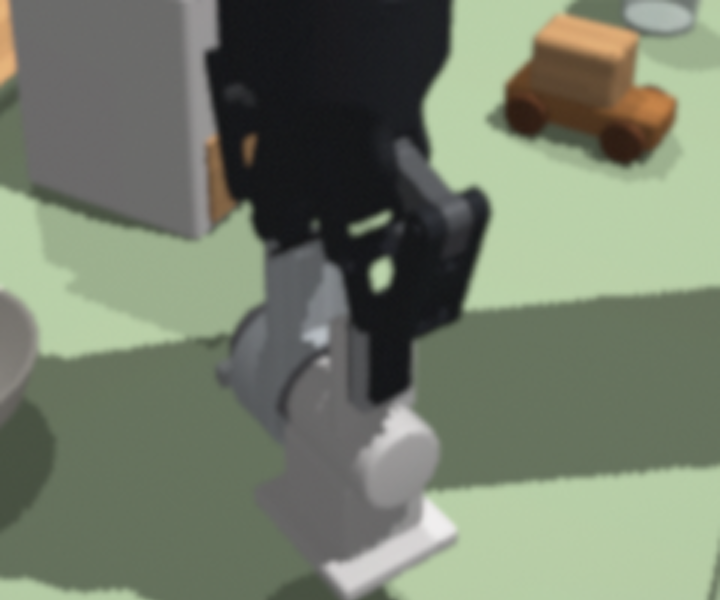

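The side view shows the spout hanging level in the grip, squeezed and off the tray, with the car upright. I'll measure its height and tilt in the hand.

```bash
cat > sp.py <<'E'
from h import *
def meas(name,yaw_sp):
    o=telemetry.get_obs(); p,d,T=snap(name); P=cloud(name,d,T)*1000
    a=np.radians(yaw_sp); Rz=np.array([[np.cos(a),np.sin(a),0],[-np.sin(a),np.cos(a),0],[0,0,1]])
    Q=(P-[o['ee_pos'][0]*1000,o['ee_pos'][1]*1000,0])@Rz.T
    return p,Q,o
if __name__=="__main__":
    o=telemetry.get_obs(); p,Q,o=meas('side',o['tcp_rot'][2]+90)
    x,y,z=Q[...,0],Q[...,1],Q[...,2]; ok=(abs(y)<40)&(p.min(2)>75)
    m=ok&(x<-33)&(x>-46)&(abs(y)<17)&(z>83)&(z<125); q=Q[m]
    A=np.c_[q[:,1:],np.ones(len(q))]; s,*_=np.linalg.lstsq(A,q[:,0],rcond=None); r=q[:,0]-A@s; g=abs(r)<2.5
    s,*_=np.linalg.lstsq(A[g],q[g,0],rcond=None); print('rear disc',g.sum(),q[g].min(0).round(1),q[g].max(0).round(1),'x/y slope deg',np.degrees(s[0]).round(1),'x/z',np.degrees(s[1]).round(1))
    m=(abs(y)<40)&(abs(x+8)<45)&(z>40)&(z<75); h=np.histogram(z[m],bins=np.arange(40,76,2)); print(list(zip(h[1].astype(int),h[0])))
    m&=(z<68)&(x>-45); q=Q[m]; print('foot',q.min(0).round(1),q.max(0).round(1))
    t=q[(q[:,2]>np.median(q[:,2])-1)] 
    top=ok&(abs(x+8)<36)&(z>54)&(z<66)&((y>9)|(x<-28)); q=Q[top]; A=np.c_[q[:,:2],np.ones(len(q))]
    for _ in range(4):
        s,*_=np.linalg.lstsq(A,q[:,2],rcond=None); g=abs(q[:,2]-A@s)<np.maximum(1.0,0); q,A=q[g],A[g]
    print('foot top',len(q),'slope x,y deg',np.degrees(s[:2]).round(1),'z at centre',(A[0]*0+[-8,0,1])@s)
E
python3 sp.py
```

```text
rear disc 525 [-40.3 -17.   87.7] [-34.2  15.3 121.6] x/y slope deg 1.3 x/z 3.9
[(np.int64(40), np.int64(0)), (np.int64(42), np.int64(0)), (np.int64(44), np.int64(0)), (np.int64(46), np.int64(0)), (np.int64(48), np.int64(0)), (np.int64(50), np.int64(0)), (np.int64(52), np.int64(3)), (np.int64(54), np.int64(49)), (np.int64(56), np.int64(93)), (np.int64(58), np.int64(219)), (np.int64(60), np.int64(503)), (np.int64(62), np.int64(120)), (np.int64(64), np.int64(66)), (np.int64(66), np.int64(61)), (np.int64(68), np.int64(59)), (np.int64(70), np.int64(58)), (np.int64(72), np.int64(66))]
foot [-41.  -27.1  52.6] [24.2 25.2 68. ]
foot top 477 slope x,y deg [-0.4 -1. ] z at centre 60.599725532885934
```

Emit:
play_rows([
  [[15,-9,0],[0,0,-2],1],
  [[45,-28,0],[0,0,-6],1],
  [[75,-47,0],[0,0,-10],1],
  [[105,-65,0],[0,0,-14],1],
  [[135,-84,0],[0,0,-18],1],
  [[165,-103,0],[0,0,-22],1],
  [[190,-118,0],[0,0,-26],1],
  [[205,-127,0],[0,0,-26],1],
  [[209,-130,0],[0,0,-26],1],
  [[209,-130,0],[0,0,-26],1],
  [[209,-130,0],[0,0,-26],1],
  [[209,-130,0],[0,0,-26],1],
])

```text
time: 17.65
ee_pos: [0.4952, 0.0309, 0.1048]
tcp_rot: [180.0, -0.0, -98.0]
wrist_force: [-0.0, -1.1, -1.3]
opening: 0.0471
grasp_force: 53.7
```

Run:
```python
from h import *
o=telemetry.get_obs();print(o['time'],o['ee_pos'],o['tcp_rot'],o['opening'],o['wrist_force'])
p,d,T=snap('wrist');np.savez('w8.npz',p=p,d=d,T=T);save('w8',p)
p,d,T=snap('side');np.savez('s8.npz',p=p,d=d,T=T)
```

```text
17.65 [0.49518201 0.03085185 0.10482995] [ 1.79962190e+02 -2.53726059e-02 -9.79527977e+01] 0.04707500913143828 [-0.03754979 -1.05408424 -1.33962413]
```

View pics/w8.png

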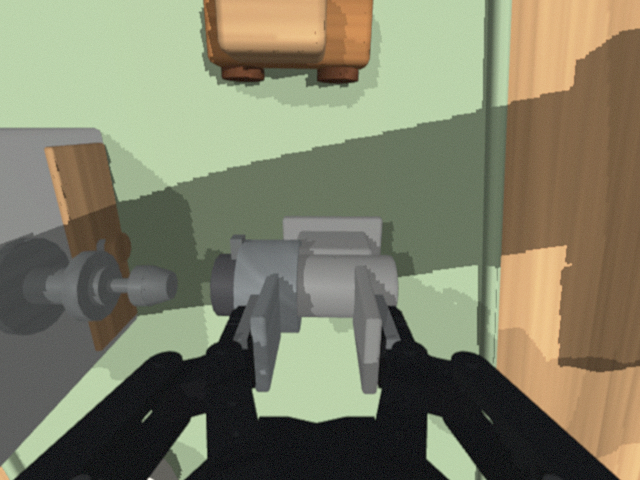

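The wrist view shows the plug head at (150,285) facing the spout mouth at (222,283), roughly coaxial. I'll fit circles of known radius to cross-section slices of both.

```bash
cat > ax.py <<'E'
from h import *
from scipy.optimize import least_squares
def slices(name,p,d,T,o):
    P=cloud(name,d,T)*1000; e=np.array(o['ee_pos'])*1000
    a=np.radians(o['tcp_rot'][2]+90); f=np.array([np.cos(a),np.sin(a),0]); l=np.array([-np.sin(a),np.cos(a),0])
    Q=np.stack([(P-e)@f,(P-e)@l,P[...,2]],-1)
    def fit(n,x0,x1,r):
        m=(Q[...,0]>x0)&(Q[...,0]<x1)&(abs(Q[...,1])<r+8)&(abs(Q[...,2]-104)<r+6)
        q=Q[m][:,1:]
        if len(q)<30: print(n,x0,'few',len(q)); return
        s=least_squares(lambda c:np.hypot(q[:,0]-c[0],q[:,1]-c[1])-r,[0,104],loss='soft_l1',f_scale=.5)
        print(n,(x0,x1),len(q),'lat %.1f z %.1f res %.2f'%(*s.x,np.median(abs(s.fun))))
    return Q,fit
if __name__=="__main__":
    o=telemetry.get_obs()
    for n,fn in(("wrist","w8.npz"),("side","s8.npz")):
        s=np.load(fn); Q,fit=slices(n,s["p"],s["d"],s["T"],o); print(n)
        for x0 in(-36,-28,-20): fit('body',x0,x0+7,17)
        for x0 in(12,18,24,30): fit('sleeve',x0,x0+5,25)
        for x0 in(88,91): fit('head',x0,x0+3,11)
        fit('collar',118,124,19); fit('stem',130,150,10)
        q=Q[(abs(Q[...,1])<9)&(abs(Q[...,2]-108)<12)]
        h=np.histogram(q[:,0],bins=np.arange(40,160,3)); print([(int(b),int(c)) for b,c in zip(h[1],h[0]) if c])
E
python3 ax.py
```

```text
wrist
body (-36, -29) 638 lat -0.8 z 103.3 res 0.38
body (-28, -21) 513 lat -2.3 z 101.5 res 1.28
body (-20, -13) 991 lat -1.5 z 102.8 res 0.71
sleeve (12, 17) 980 lat -0.9 z 102.1 res 0.35
sleeve (18, 23) 698 lat 0.1 z 104.7 res 1.29
sleeve (24, 29) 505 lat -0.7 z 102.2 res 0.35
sleeve (30, 35) 632 lat -0.7 z 102.0 res 0.37
head (88, 91) 286 lat -1.3 z 102.9 res 0.44
head (91, 94) 240 lat -1.5 z 103.3 res 0.33
collar (118, 124) 870 lat -1.4 z 103.0 res 0.34
stem (130, 150) 1400 lat -1.5 z 103.4 res 0.35
[(40, 30), (43, 167), (46, 181), (49, 175), (52, 111), (76, 146), (79, 295), (82, 176), (85, 187), (88, 193), (91, 158), (94, 150), (97, 5), (100, 54), (103, 86), (106, 81), (109, 351), (112, 346), (115, 440), (118, 22), (121, 10), (124, 2), (130, 66), (133, 150), (136, 155), (139, 155), (142, 153), (145, 150), (148, 398), (151, 282)]
side
body (-36, -29) 116 lat -2.7 z 103.4 res 0.78
body (-28, -21) 161 lat -1.0 z 102.9 res 2.07
body (-20, -13) 115 lat -0.7 z 99.5 res 2.35
sleeve (12, 17) 150 lat -2.9 z 102.2 res 1.03
sleeve (18, 23) 137 lat -2.9 z 104.8 res 1.72
sleeve (24, 29) 82 lat -3.1 z 102.9 res 0.86
sleeve (30, 35) 90 lat -2.9 z 102.6 res 0.80
head 88 few 29
head 91 few 22
collar (118, 124) 139 lat -3.7 z 103.4 res 1.47
stem (130, 150) 127 lat -2.9 z 103.9 res 0.57
[(43, 4), (46, 14), (49, 10), (52, 13), (79, 35), (82, 27), (85, 24), (88, 28), (91, 21), (94, 24), (97, 9), (100, 3), (103, 7), (106, 9), (109, 10), (112, 49), (115, 22), (118, 28), (121, 2), (124, 1), (130, 14), (133, 19), (136, 22), (139, 19), (142, 20), (145, 21), (148, 19), (151, 39), (154, 1)]
```

The two are nearly coaxial. The spout needs about 1.1° nose-up, 0.6 mm up and 0.7 mm right, then 61 mm of forward travel. I'll correct that and insert the first part.

Emit:
play_rows([
  [[0.7,0,-0.6],[1.1,0,0],1],
  [[0.7,-6,-0.6],[1.1,0,0],1],
  [[0.7,-14,-0.6],[1.1,0,0],1],
  [[0.7,-20,-0.6],[1.1,0,0],1],
  [[0.7,-24,-0.6],[1.1,0,0],1],
  [[0.7,-28,-0.6],[1.1,0,0],1],
  [[0.7,-32,-0.6],[1.1,0,0],1],
  [[0.7,-35,-0.6],[1.1,0,0],1],
  [[0.7,-35,-0.6],[1.1,0,0],1],
])

```text
time: 18.65
ee_pos: [0.53, 0.0244, 0.1055]
tcp_rot: [-178.9, -0.0, -98.0]
wrist_force: [-0.4, 0.4, -2.5]
opening: 0.0472
grasp_force: 54.0
```

Run:
```python
from ax import *
o=telemetry.get_obs();print(o['time'],o['ee_pos'],o['tcp_rot'],o['opening'],o['wrist_force'],o['torque'])
p,d,T=snap('wrist');Q,fit=slices('wrist',p,d,T,o)
fit('body',-36,-29,17);fit('sleeve',12,17,25);fit('sleeve',24,29,25);fit('sleeve',30,35,25)
fit('collar',82,88,19); fit('stem',95,113,10)
q=Q[(abs(Q[...,1])<9)&(abs(Q[...,2]-108)<12)]
h=np.histogram(q[:,0],bins=np.arange(40,120,2)); print([(int(b),int(c)) for b,c in zip(h[1],h[0]) if c])
```

```text
18.65 [0.53002836 0.02439604 0.10546702] [-1.78930346e+02 -3.26757983e-02 -9.80149295e+01] 0.04717666955777091 [-0.36152666  0.41293476 -2.54043676] [ 0.01383744  0.04856109 -0.00033325]
body (-36, -29) 618 lat -1.0 z 103.2 res 0.37
sleeve (12, 17) 980 lat -1.0 z 103.0 res 0.34
sleeve (24, 29) 508 lat -0.8 z 103.3 res 0.31
sleeve (30, 35) 630 lat -0.9 z 103.0 res 0.36
collar (82, 88) 901 lat 0.3 z 103.0 res 0.37
stem (95, 113) 1234 lat 0.1 z 103.3 res 0.30
[(42, 81), (44, 105), (46, 110), (48, 100), (50, 100), (52, 90), (54, 21), (56, 111), (58, 126), (60, 88), (62, 1), (64, 42), (66, 58), (68, 56), (70, 52), (72, 57), (74, 51), (76, 415), (78, 115), (80, 308), (82, 34), (84, 8), (86, 10), (88, 7), (92, 1), (94, 89), (96, 113), (98, 110), (100, 116), (102, 112), (104, 122), (106, 115), (108, 106), (110, 122), (112, 116), (114, 406), (116, 66)]
```

Emit:
play_rows([
  [[-0.5,0,0],[0,0,0],1],
  [[-1,0,0],[0,0,0],1],
  [[-1,-3,0],[0,0,0],1],
  [[-1.1,-6,0],[0,0,0],1],
  [[-1.2,-9,0],[0,0,0],1],
  [[-1.3,-12,0],[0,0,0],1],
  [[-1.3,-12,0],[0,0,0],1],
])

```text
time: 19.4
ee_pos: [0.5422, 0.024, 0.1057]
tcp_rot: [-178.9, -0.0, -98.0]
wrist_force: [-0.5, -0.1, -2.1]
opening: 0.047
grasp_force: 54.0
```

Run:
```python
from ax import *
o=telemetry.get_obs();print(o['time'],o['ee_pos'],o['tcp_rot'],o['opening'],o['wrist_force'],o['torque'])
p,d,T=snap('wrist');Q,fit=slices('wrist',p,d,T,o)
fit('body',-36,-29,17);fit('sleeve',12,17,25);fit('sleeve',24,29,25);fit('sleeve',30,35,25)
fit('collar',70,76,19); fit('stem',83,101,10)
q=Q[(abs(Q[...,1])<9)&(abs(Q[...,2]-108)<12)]
h=np.histogram(q[:,0],bins=np.arange(40,90,2)); print([(int(b),int(c)) for b,c in zip(h[1],h[0]) if c])
```

```text
19.4 [0.54216538 0.0240379  0.10568092] [-1.78927733e+02 -3.23365008e-02 -9.80126673e+01] 0.04702783499810289 [-0.54232243 -0.1054805  -2.07242633] [0.0197199  0.06918338 0.01955833]
body (-36, -29) 622 lat -0.9 z 103.5 res 0.36
sleeve (12, 17) 975 lat -1.0 z 103.2 res 0.33
sleeve (24, 29) 514 lat -0.8 z 103.5 res 0.37
sleeve (30, 35) 631 lat -0.9 z 103.2 res 0.36
collar (70, 76) 858 lat -1.0 z 103.1 res 0.33
stem (83, 101) 1264 lat -1.2 z 103.3 res 0.32
[(40, 2), (42, 74), (44, 93), (46, 95), (48, 99), (50, 96), (52, 80), (56, 2), (58, 49), (60, 48), (62, 56), (64, 353), (66, 103), (68, 280), (70, 15), (72, 8), (74, 6), (76, 4), (80, 19), (82, 94), (84, 96), (86, 108)]
```

Aligned, with no contact force. About 14 mm remains, so I'll push home.

Emit:
play_rows([
  [[0,-3,0],[0,0,0],1],
  [[0,-6,0],[0,0,0],1],
  [[0,-9,0],[0,0,0],1],
  [[0,-11,0],[0,0,0],1],
  [[0,-13,0],[0,0,0],1],
  [[0,-14,0],[0,0,0],1],
  [[0,-14,0],[0,0,0],1],
])

```text
time: 20.15
ee_pos: [0.5557, 0.0221, 0.106]
tcp_rot: [-178.9, -0.0, -98.0]
wrist_force: [0.4, -0.3, -2.3]
opening: 0.0474
grasp_force: 54.0
```

```bash
cat > gap.py <<'E'
from ax import *
o=telemetry.get_obs();print(o['time'],o['ee_pos'],o['tcp_rot'],o['opening'],o['wrist_force'],o['torque'])
p,d,T=snap('wrist');Q,fit=slices('wrist',p,d,T,o);save('w%d'%(o['time']*100),p)
fit('body',-36,-29,17);fit('sleeve',12,17,25);fit('sleeve',24,29,25);fit('collar',56,62,19); fit('stem',69,87,10)
q=Q[(abs(Q[...,1])<6)&(abs(Q[...,2]-114)<12)]
h=np.histogram(q[:,0],bins=np.arange(-34,80,1)); print([(int(b),int(c),round(float(np.percentile(q[(q[:,0]>=b)&(q[:,0]<b+1)][:,2],90)))) for b,c in zip(h[1],h[0]) if c and (b>20 or b<-30)])
E
python3 gap.py
```

```text
20.15 [0.55574442 0.02210463 0.10601919] [-1.78928444e+02 -3.60913044e-02 -9.80092240e+01] 0.047352287336333086 [ 0.37878776 -0.29706967 -2.32800977] [ 0.04238765  0.02797814 -0.02013505]
body (-36, -29) 628 lat -0.9 z 103.8 res 0.36
sleeve (12, 17) 981 lat -1.0 z 103.5 res 0.35
sleeve (24, 29) 509 lat -0.8 z 103.8 res 0.34
collar (56, 62) 918 lat -1.0 z 103.0 res 0.40
stem (69, 87) 1254 lat -1.2 z 103.3 res 0.31
[(-34, 23, 121), (-33, 15, 121), (-32, 6, 121), (-31, 6, 121), (42, 31, 121), (43, 42, 121), (44, 42, 121), (45, 38, 121), (46, 41, 121), (47, 39, 121), (48, 39, 121), (49, 42, 121), (50, 43, 121), (51, 37, 121), (52, 39, 121), (53, 24, 120), (55, 110, 121), (56, 63, 122), (57, 40, 122), (58, 41, 122), (59, 39, 123), (60, 46, 123), (61, 41, 123), (62, 40, 122), (63, 19, 122), (66, 1, 114), (67, 23, 114), (68, 33, 114), (69, 35, 113), (70, 36, 114), (71, 34, 113), (72, 33, 113), (73, 39, 113), (74, 34, 114), (75, 36, 113), (76, 40, 114), (77, 29, 114), (78, 37, 114)]
```

Emit:
play_rows([
  [[0,-0.7,0.3],[0,0,0],1],
  [[0,-1.3,0.3],[0,0,0],1],
  [[0,-2,0.3],[0,0,0],1],
  [[0,-2,0.3],[0,0,0],1],
])

```text
time: 20.6
ee_pos: [0.5574, 0.0219, 0.1057]
tcp_rot: [-179.0, -0.0, -98.0]
wrist_force: [-1.6, 0.7, -1.7]
opening: 0.0473
grasp_force: 54.4
```

Emit:
play_rows([
  [[0,-0.7,0],[0,0,0],1],
  [[0,-1.2,0],[0,0,0],1],
  [[0,-1.2,0],[0,0,0],1],
])

```text
time: 20.9
ee_pos: [0.5574, 0.0219, 0.1055]
tcp_rot: [-179.1, -0.0, -98.0]
wrist_force: [-7.9, 1.3, 0.4]
opening: 0.0473
grasp_force: 55.5
```

Contact at home, at 8 N. I'll open gradually while following forward, so the body stays home as the sleeve springs out.

Emit:
play_rows([
  [[0,0,0],[0,0,0],0.44],
  [[0,-0.8,0],[0,0,0],0.42],
  [[0,-1.6,0],[0,0,0],0.4],
  [[0,-2.5,0],[0,0,0],0.38],
  [[0,-3.3,0],[0,0,0],0.36],
  [[0,-4.2,0],[0,0,0],0.34],
  [[0,-5,0],[0,0,0],0.32],
  [[0,-5.8,0],[0,0,0],0.3],
  [[0,-6,0],[0,0,0],0.28],
], grip_force=20)

```text
time: 21.8
ee_pos: [0.5641, 0.0209, 0.1055]
tcp_rot: [-179.0, -0.0, -98.0]
wrist_force: [-8.1, 0.7, -0.6]
opening: 0.0617
grasp_force: 3.8
```

```bash
python3 gap.py
```

```text
21.8 [0.5640562  0.02093666 0.10552757] [-1.79029494e+02 -3.90378068e-02 -9.80007720e+01] 0.061692761283023506 [-8.05504624  0.70584198 -0.61710382] [0.22621984 1.55871862 0.01044671]
body (-36, -29) 496 lat -2.0 z 101.0 res 0.92
sleeve (12, 17) 954 lat 2.3 z 94.8 res 2.60
sleeve (24, 29) 454 lat -0.5 z 103.3 res 0.55
collar (56, 62) 250 lat 3.2 z 94.7 res 0.67
stem (69, 87) 1907 lat -1.2 z 103.9 res 1.47
[(21, 11, 126), (22, 7, 126), (23, 10, 126), (35, 2, 125), (36, 1, 125), (37, 1, 126), (40, 1, 126), (41, 4, 126), (42, 7, 126), (43, 7, 126), (44, 5, 126), (45, 6, 126), (47, 40, 122), (48, 34, 123), (49, 38, 123), (50, 34, 122), (51, 43, 122), (52, 45, 123), (53, 39, 123), (54, 40, 123), (55, 7, 122), (57, 2, 114), (58, 20, 114), (59, 38, 114), (60, 34, 114), (61, 34, 114), (62, 36, 114), (63, 33, 114), (64, 39, 114), (65, 38, 114), (66, 29, 114), (67, 39, 114), (68, 38, 114), (69, 25, 114), (70, 40, 114), (71, 32, 114), (72, 38, 114), (73, 36, 114), (74, 31, 113), (75, 37, 114), (76, 35, 114), (77, 38, 114), (78, 33, 114)]
```

The sleeve is forward against the collar. I'll open fully and withdraw upward.

Emit:
play_rows([
  [[0,0.5,0],[0,0,0],0.2],
  [[0,1,0],[0,0,0],0.1],
  [[0,1,0],[0,0,0],0],
  [[0,1,0],[0,0,0],0],
  [[0,1,0],[0,0,0],0],
  [[0,1,0],[0,0,0],0],
  [[0,1,-5],[0,0,0],0],
  [[0,1,-20],[0,0,0],0],
  [[0,1,-45],[0,0,0],0],
  [[0,10,-80],[0,0,0],0],
  [[0,30,-110],[0,0,0],0],
  [[0,50,-120],[0,0,0],0],
  [[0,50,-120],[0,0,0],0],
  [[0,50,-120],[0,0,0],0],
])

```text
time: 23.25
ee_pos: [0.5134, 0.0282, 0.2261]
tcp_rot: [-178.8, -0.0, -98.0]
wrist_force: [-0.0, 0.1, 0.5]
opening: 0.0855
grasp_force: 0.0
```

Run:
```python
from ax import *
o=telemetry.get_obs(); o=dict(o); print(o['time'],o['ee_pos'])
p,d,T=snap('wrist'); a,da,Ta=snap('side')
c=cv2.resize(a[170:370,230:430],(400,400)); save('fin',np.hstack([cv2.resize(p,(400,300)),np.zeros((300,0,3),np.uint8)]) if 0 else np.hstack([np.vstack([cv2.resize(p,(400,300)),np.zeros((100,400,3),np.uint8)]),c]))
o['tcp_rot']=[180,0,-98]; o['ee_pos']=[.5641,.0209,.105]
for n,pp,dd,TT in(('wrist',p,d,T),('side',a,da,Ta)):
    Q,fit=slices(n,pp,dd,TT,o); print(n)
    fit('body',-41,-35,17);fit('body',-20,-14,17);fit('sleeve',20,28,25);fit('sleeve',33,43,25);fit('collar',49,54,19);fit('stem',60,78,10)
    for k,m in(('tabtop',(abs(Q[...,2]-163)<3)&(abs(Q[...,1])<14)&(abs(Q[...,0])<45)),):
        q=Q[m]; q1=q[q[:,0]<0]; q2=q[q[:,0]>0]; print(k,[(len(t),np.percentile(t[:,0],[2,98]).round(1),np.median(t[:,2]).round(1)) for t in(q1,q2) if len(t)])
```

```text
23.25 [0.51338427 0.02822581 0.22610622]
wrist
body (-41, -35) 167 lat -1.3 z 92.2 res 0.41
body (-20, -14) 288 lat -1.3 z 95.5 res 0.46
sleeve (20, 28) 192 lat -0.7 z 102.5 res 0.35
sleeve (33, 43) 493 lat -1.0 z 103.6 res 0.40
collar (49, 54) 245 lat -1.1 z 103.0 res 0.37
stem (60, 78) 452 lat -1.3 z 103.3 res 0.34
tabtop [(278, array([12.4, 18.1]), np.float64(161.2))]
side
body (-41, -35) 100 lat -2.9 z 93.9 res 1.10
body (-20, -14) 95 lat -2.3 z 95.7 res 0.84
sleeve (20, 28) 134 lat -3.1 z 103.8 res 1.07
sleeve (33, 43) 156 lat -2.8 z 104.4 res 0.71
collar (49, 54) 70 lat -2.9 z 103.8 res 0.60
stem (60, 78) 112 lat -2.6 z 104.1 res 0.56
tabtop [(36, array([13.6, 19.1]), np.float64(161.8))]
```

View pics/fin.png

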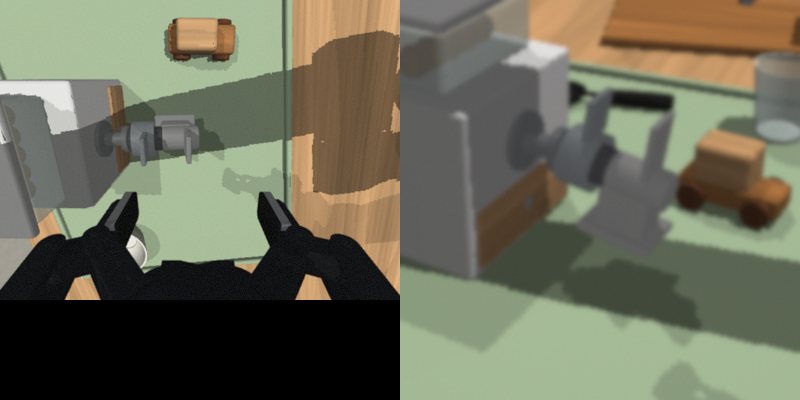

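The final view shows the spout hanging on the nozzle with its foot down and the car upright. The rear end droops, so I'll measure the tilt, the seat gap and the tab spacing.

```bash
cat > fin.py <<'E'
from ax import *
o=dict(telemetry.get_obs()); print(o['time'],o['ee_pos'])
o['tcp_rot']=[180,0,-98]; o['ee_pos']=[.5641,.0209,.105]
p,d,T=snap('wrist'); Q,fit=slices('wrist',p,d,T,o)
c=[]
for x0,x1,r in((-44,-38,17),(-38,-32,17),(-21,-15,17),(21,27,25),(32,38,25),(38,43,25),(49,54,19)): fit(x0,x0,x1,r)
# top ridge profile
m=(abs(Q[...,1]+1.2)<5)&(Q[...,2]>90)&(Q[...,0]>-60)&(Q[...,0]<75); q=Q[m]
print([(int(b),round(float(np.percentile(q[(q[:,0]>=b)&(q[:,0]<b+1.5)][:,2],85)),1)) for b in np.arange(18,62,1.5) if ((q[:,0]>=b)&(q[:,0]<b+1.5)).any()])
m=(abs(Q[...,1]+1.2)<16)&(Q[...,2]>146)&(Q[...,0]>-60)&(Q[...,0]<35); q=Q[m]
for s in(q[q[:,0]<-10],q[q[:,0]>-10]): 
    t=s[s[:,2]>s[:,2].max()-2.5]; print('tab',len(t),t[:,0].min().round(1),t[:,0].max().round(1),np.median(t[:,2]).round(1),'lat',np.percentile(t[:,1],[2,98]).round(1))
E
python3 fin.py
```

```text
23.35 [0.51336815 0.0281357  0.22462796]
-44 (-44, -38) 245 lat -1.0 z 91.9 res 0.42
-38 (-38, -32) 96 lat -1.1 z 93.6 res 0.94
-21 (-21, -15) 292 lat -1.3 z 95.3 res 0.42
21 (21, 27) 142 lat -0.7 z 102.4 res 0.37
32 (32, 38) 425 lat -1.0 z 103.6 res 0.43
38 (38, 43) 139 lat -0.9 z 103.8 res 0.37
49 (49, 54) 265 lat -1.1 z 102.9 res 0.38
[(18, 160.2), (27, 128.6), (28, 128.2), (30, 128.2), (31, 128.5), (33, 129.1), (34, 128.9), (36, 129.3), (37, 129.1), (39, 128.7), (40, 121.2), (43, 114.7), (45, 115.0), (46, 121.6), (48, 122.5), (49, 122.5), (51, 122.3), (52, 122.8), (54, 122.0), (58, 113.9), (60, 113.4), (61, 113.3)]
tab 293 -35.3 -23.6 338.0 lat [-17.1 -15. ]
tab 393 6.0 17.6 335.4 lat [-12.6  -9.9]
```

```bash
sed -i 's/(Q\[...,2\]>146)/(Q[...,2]>146)\&(Q[...,2]<175)/' fin.py; python3 fin.py | tail -2
python3 - <<'E'
from ax import *
o=dict(telemetry.get_obs());o['tcp_rot']=[180,0,-98]; o['ee_pos']=[.5641,.0209,.105]
p,d,T=snap('side');Q,fit=slices('side',p,d,T,o)
m=(abs(Q[...,1]+2)<16)&(Q[...,2]>146)&(Q[...,2]<175)&(Q[...,0]>-60)&(Q[...,0]<35); q=Q[m]
for s in(q[q[:,0]<-10],q[q[:,0]>-10]): print(len(s), s[:,0].min().round(1),s[:,0].max().round(1),np.percentile(s[:,2],[50,98]).round(1))
m=(abs(Q[...,1])<30)&(Q[...,2]>25)&(Q[...,2]<75)&(abs(Q[...,0]+15)<45); q=Q[m]; A=np.c_[q[:,:2],np.ones(len(q))]
m=q[:,2]<62; print('foot',len(q),q.min(0).round(1),q.max(0).round(1))
E
```

```text
tab 213 -40.8 -35.3 153.4 lat [-15.9  14.2]
tab 277 12.1 18.2 161.2 lat [-16.3  14. ]
72 -40.6 -33.8 [152.8 154.7]
115 13.1 19.9 [157.3 162.1]
foot 735 [-41.2 -28.   43.8] [22.9 26.  74.9]
```

The tabs are 60 mm apart, so the sleeve is fully forward. The mouth's lower edge touches the collar, and the remaining droop of about 8° looks like the coupling's play. I'll hand it in.

```bash
python3 -c "
from h import *
print(workorder.job_done())"
```

```text
the job is handed in; nothing more can be done
None
```

I handed the job in at about 23 s: the car stands on its wheels elsewhere on the tray, and the spout is locked home on the nozzle with its sleeve fully forward and its foot down, but it hangs about 8° low at the rear rather than truly level, which I put down to play in the coupling.

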